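Clamp a batch of notched blocks with gauge blades in the notches

ROBOT

A 6-joint arm with a two-finger parallel gripper is mounted at the origin on the work surface. World frame = base frame: x ahead of the robot, y to its left, z up, the work surface at z = 0. Lengths are in m, angles in rad, forces in N, time in s.
With the tool pointing down it reaches from about 0.35 to 0.975 m from the base axis. Payload 17.4 kg.
Tool frame: the origin (TCP) lies on the centre line of the jaws, within the pads' length; the fingertips stand 8 mm ahead of it and the grasp point (between the pads) lies 11 mm behind it; z points along the fingers, y is the line along which they close (so a half turn about z gives the same grasp; the last joint's range is limited). The gripper opens to 85 mm and grips with 20 to 120 N. Pads are 22 mm wide; open, the fingers measure 114 mm over their backs; the gripper's body (76 mm by 85 mm) begins 54 mm behind the grasp point. The pads swing forward as they close: fully open they stand 13 mm farther back than shut.
Start: joints at [1.164, 0.116, 1.442, -0, 1.584, -0.038], TCP at [0.243, 0.63, 0.239] pointing down, gripper open.
Joint ranges: [-2.83, 2.83], [-0.83, 2.19], [0.07, 2.5], [-1.14, 4.28], [0.01, 3], [-2.97, 2.97]. Speed limits (rad/s): [1.89, 1.89, 2.22, 3.14, 3.14, 3.14].

INTERFACE

Orientations are given as a rotation vector (axis times angle).
In Python, from cell import arm, status, imaging gives the robot as it stands. The module is installed in compiled form; this text tells all that it offers. Calls block until the motion is done:
- arm.movep(position, orientation): joint-space move of the TCP to a pose.
- arm.movel(position, orientation=None, speed=0.15): straight line of the TCP; orientation=None keeps the orientation; speed is the mean speed in m/s.
- arm.move_j(angles): joint-space move.
- arm.open_jaws() and arm.grab(): open the fingers fully, or close them until they stop; the grip force is fixed at half the most.
- arm.pause(seconds).
- arm.solve_ik(position, orientation): joint angles nearest the present ones, or None.
- status.get_state(): the state.
- imaging.snapshot(name): name is "scene" or "top"; returns a dict with "color" (400x640x3 uint8, red, green, blue), "depth" (400x640 float32, m along the optical axis (not along the pixel's ray), 0 where there is no reading), "intrinsics" (3x3 intrinsics, pixels), "k1" (the pictures are not rectified: a ray, as slopes to the right and down, at radius r is drawn at 1 + k1 r^2 times it, then the intrinsics apply), "world_to_cam" (4x4, takes a point from world to camera coordinates). Camera axes: x right, y up, looking along -z (the intrinsics and any distortion apply to the point x, -y, -z); pixel columns grow to the right and rows downward; lengths in m; the calibration is good to about 2 mm. A picture is of the moment at which its call begins.
A pose or a line that the arm cannot do raises arm.IKError and nothing moves.
- arm.sign_off(): hands the job in; it is judged then, once.
The state is a dict: "t": time; "q": joint angles; "joint_vel": joint speeds; "tau": joint torques, N m; "ee_pos": TCP position; "eef_rot": TCP orientation; "ft_force": force on the tool from outside, world axes, zero at the start; "ft_torque": the same for the moment, N m; "gripper_width": finger opening in m; "gripper_force": force on a finger pad.
Only numpy, scipy, OpenCV 4.12 (cv2) and the standard library are available. Lean on these libraries where they do the work, as an engineer would, in place of code of your own. Each camera call takes 0.05 s, during which the arm holds its last target. There are 200 camera calls.

TASK

Clamp all the notched blocks on the bench in the vise together, ready for drilling: crank the vise open, stand them notch up on its bed, side by side with their ends towards the two jaws, and push a gauge blade from the rack down into every notch until its shoulder sits on the wood, so that the notches cannot pinch. Only when every notch is filled, crank the vise shut until all blocks are gripped tight and square between the jaws. Leave spare blades in the rack and do not disturb the glue, the tape or the router.

Things in the scene. Friction and masses are not known exactly. Their poses are not given: they have to be found in the camera images.
- vise: grey bench vise, fixed; jaws 260 mm wide with pale wooden liners. Origin: centre of its underside; x along the screw from the crank (-x) to the fixed jaw (+x), y along the jaws, z up. Bed top z = 34 mm, jaw tops 72 mm. Fixed jaw face x = +60 mm; the moving jaw faces it. Nut post, 70 mm wide, 80 mm high, at x = -125 to -100 mm
- jaw: moving jaw of the vise, a grey bar with a pale wooden liner, 260 mm wide. Origin: middle of the lower edge of its face, on the bed, axes as the vise's. Opening between the jaws = 60 mm minus its x in the vise's frame; 70 mm at crank 0, up to 120 mm. It slides only by the crank. Starts 78 to 88 mm open, too narrow for the blocks
- crank (a joint): turn of the vise crank, rad, 0 to 26.2 (many turns). 0 = knob straight up; growing = anticlockwise seen from the crank's end (from the top the knob goes towards the vise's +y) = jaw opens. 12 mm of jaw per turn; crank and knob travel with the jaw. About 6 N at the knob turns it; the screw holds by itself
- knob_mid (a point): middle of the crank's black knob: a level cylinder 19 mm thick, 58 mm long, along the vise's x, free to spin on its pin, so it can be pinched from above and led round without turning the hand. It circles at 35 mm radius about the screw axis. The crank arm is 42 mm to its vise side (+x)
- screw_axis (a point): point on the screw axis (60 mm above the bench) level with knob_mid along the screw; travels with the jaw; x is along the screw
- rack: dark wooden rack, 1.2 kg, standing loose on the bench, 215 x 50 x 34 mm high, with four slots in a row along its x (at -76.5, -25.5, +25.5, +76.5 mm), each 45 x 10 mm. Origin: centre of its underside
- block1: pale wooden block 90 (x) x 38 (y) x 50 mm high, 0.12 kg, with one notch across its top. Origin: centre of its underside; z up. May be absent
- block1_notch (a point): middle of the mouth of block1's notch, at the top face over the block's centre, axes as the block's. The notch runs along y right through, 10 mm wide in x, 26 mm deep
- block2: pale wooden block 90 (x) x 38 (y) x 50 mm high, 0.12 kg, with one notch across its top. Origin: centre of its underside; z up. May be absent
- block2_notch (a point): middle of the mouth of block2's notch, at the top face over the block's centre, axes as the block's. The notch runs along y right through, 10 mm wide in x, 26 mm deep
- block3: pale wooden block 90 (x) x 38 (y) x 50 mm high, 0.12 kg, with one notch across its top. Origin: centre of its underside; z up. May be absent
- block3_notch (a point): middle of the mouth of block3's notch, at the top face over the block's centre, axes as the block's. The notch runs along y right through, 10 mm wide in x, 26 mm deep
- block4: pale wooden block 90 (x) x 38 (y) x 50 mm high, 0.12 kg, with one notch across its top. Origin: centre of its underside; z up. May be absent
- block4_notch (a point): middle of the mouth of block4's notch, at the top face over the block's centre, axes as the block's. The notch runs along y right through, 10 mm wide in x, 26 mm deep
- blade1: gauge blade: flat aluminium, 42 mm wide (x), 8 mm thick (y), 22 mm deep below its shoulder, round nose; shoulder plate 42 x 24 x 8 mm; on it a black grip 32 (x) x 14 (y) x 36 mm high; 80 g. Origin: centre of the shoulder's underside; z up. Top of the grip at z = 44 mm. At the start it stands in a rack slot, shoulder on the rack
- blade2: gauge blade: flat aluminium, 42 mm wide (x), 8 mm thick (y), 22 mm deep below its shoulder, round nose; shoulder plate 42 x 24 x 8 mm; on it a black grip 32 (x) x 14 (y) x 36 mm high; 80 g. Origin: centre of the shoulder's underside; z up. Top of the grip at z = 44 mm. At the start it stands in a rack slot, shoulder on the rack
- blade3: gauge blade: flat aluminium, 42 mm wide (x), 8 mm thick (y), 22 mm deep below its shoulder, round nose; shoulder plate 42 x 24 x 8 mm; on it a black grip 32 (x) x 14 (y) x 36 mm high; 80 g. Origin: centre of the shoulder's underside; z up. Top of the grip at z = 44 mm. At the start it stands in a rack slot, shoulder on the rack
- blade4: gauge blade: flat aluminium, 42 mm wide (x), 8 mm thick (y), 22 mm deep below its shoulder, round nose; shoulder plate 42 x 24 x 8 mm; on it a black grip 32 (x) x 14 (y) x 36 mm high; 80 g. Origin: centre of the shoulder's underside; z up. Top of the grip at z = 44 mm. At the start it stands in a rack slot, shoulder on the rack
- glue: white glue bottle, 60 mm wide, 170 mm high; origin at its foot. Leave alone
- tape: roll of tape, 104 mm wide, 36 mm high; origin at its foot. Leave alone
- router: trim router standing on its 90 mm base, 210 mm high; origin at its foot. Leave alone
Not all that is in view belongs to the job. Leave any green or turquoise look-alike of the block2 alone. What is shaped like the block4 but blue is not meant.

How it is judged:
On the way, in this order (a step that is already met when the one before it is completed fails the run):
1. the vise is cranked open wider than the blocks are long (x of jaw in the frame of vise below -0.032 m), for 0.1 s.
2. every block stands on the vise bed between the jaws with a gauge blade seated in its notch (z of block1 in the frame of vise between 0.03 and 0.038 m and horizontal distance between each of block1, block2, block3, block4 and vise below 0.13 m and angle between each of block1, block2, block3, block4's own z axis and vertical below 0.06 rad and ((horizontal distance between blade1 and block1_notch below 0.009 m and z of blade1 in the frame of block1_notch below 0.003 m and angle between the x axis of blade1 and the y axis of block1_notch, either way round below 0.12 rad) or (horizontal distance between blade2 and block1_notch below 0.009 m and z of blade2 in the frame of block1_notch below 0.003 m and angle between the x axis of blade2 and the y axis of block1_notch, either way round below 0.12 rad) or (horizontal distance between blade3 and block1_notch below 0.009 m and z of blade3 in the frame of block1_notch below 0.003 m and angle between the x axis of blade3 and the y axis of block1_notch, either way round below 0.12 rad) or (horizontal distance between blade4 and block1_notch below 0.009 m and z of blade4 in the frame of block1_notch below 0.003 m and angle between the x axis of blade4 and the y axis of block1_notch, either way round below 0.12 rad)) and z of block2 in the frame of vise between 0.03 and 0.038 m and ((horizontal distance between blade1 and block2_notch below 0.009 m and z of blade1 in the frame of block2_notch below 0.003 m and angle between the x axis of blade1 and the y axis of block2_notch, either way round below 0.12 rad) or (horizontal distance between blade2 and block2_notch below 0.009 m and z of blade2 in the frame of block2_notch below 0.003 m and angle between the x axis of blade2 and the y axis of block2_notch, either way round below 0.12 rad) or (horizontal distance between blade3 and block2_notch below 0.009 m and z of blade3 in the frame of block2_notch below 0.003 m and angle between the x axis of blade3 and the y axis of block2_notch, either way round below 0.12 rad) or (horizontal distance between blade4 and block2_notch below 0.009 m and z of blade4 in the frame of block2_notch below 0.003 m and angle between the x axis of blade4 and the y axis of block2_notch, either way round below 0.12 rad)) and z of block3 in the frame of vise between 0.03 and 0.038 m and ((horizontal distance between blade1 and block3_notch below 0.009 m and z of blade1 in the frame of block3_notch below 0.003 m and angle between the x axis of blade1 and the y axis of block3_notch, either way round below 0.12 rad) or (horizontal distance between blade2 and block3_notch below 0.009 m and z of blade2 in the frame of block3_notch below 0.003 m and angle between the x axis of blade2 and the y axis of block3_notch, either way round below 0.12 rad) or (horizontal distance between blade3 and block3_notch below 0.009 m and z of blade3 in the frame of block3_notch below 0.003 m and angle between the x axis of blade3 and the y axis of block3_notch, either way round below 0.12 rad) or (horizontal distance between blade4 and block3_notch below 0.009 m and z of blade4 in the frame of block3_notch below 0.003 m and angle between the x axis of blade4 and the y axis of block3_notch, either way round below 0.12 rad)) and z of block4 in the frame of vise between 0.03 and 0.038 m and ((horizontal distance between blade1 and block4_notch below 0.009 m and z of blade1 in the frame of block4_notch below 0.003 m and angle between the x axis of blade1 and the y axis of block4_notch, either way round below 0.12 rad) or (horizontal distance between blade2 and block4_notch below 0.009 m and z of blade2 in the frame of block4_notch below 0.003 m and angle between the x axis of blade2 and the y axis of block4_notch, either way round below 0.12 rad) or (horizontal distance between blade3 and block4_notch below 0.009 m and z of blade3 in the frame of block4_notch below 0.003 m and angle between the x axis of blade3 and the y axis of block4_notch, either way round below 0.12 rad) or (horizontal distance between blade4 and block4_notch below 0.009 m and z of blade4 in the frame of block4_notch below 0.003 m and angle between the x axis of blade4 and the y axis of block4_notch, either way round below 0.12 rad))), for 0.3 s.
3. the jaw is cranked onto the blocks and grips every one (contact force between jaw and block1 above 5 N and contact force between jaw and block2 above 5 N and contact force between jaw and block3 above 5 N and contact force between jaw and block4 above 5 N), for 0.3 s.
At the end, for the whole second after the job is handed in: every block stands on the vise bed (4 mm), square to the jaws within 0.05 rad, gripped with over 5 N; each notch holds a blade, shoulder within 3 mm of the wood, within 9 mm of the middle; every other blade stands in the rack; all released, the blocks at rest (all of step 2 and all of step 3 and angle between the x axis of each of block1, block2, block3, block4 and the x axis of vise, either way round below 0.05 rad and ((z of blade1 in the frame of rack between 0.03 and 0.042 m and horizontal distance between blade1 and rack below 0.09 m) or (horizontal distance between blade1 and block1_notch below 0.009 m and z of blade1 in the frame of block1_notch below 0.003 m and angle between the x axis of blade1 and the y axis of block1_notch, either way round below 0.12 rad) or (horizontal distance between blade1 and block2_notch below 0.009 m and z of blade1 in the frame of block2_notch below 0.003 m and angle between the x axis of blade1 and the y axis of block2_notch, either way round below 0.12 rad) or (horizontal distance between blade1 and block3_notch below 0.009 m and z of blade1 in the frame of block3_notch below 0.003 m and angle between the x axis of blade1 and the y axis of block3_notch, either way round below 0.12 rad) or (horizontal distance between blade1 and block4_notch below 0.009 m and z of blade1 in the frame of block4_notch below 0.003 m and angle between the x axis of blade1 and the y axis of block4_notch, either way round below 0.12 rad)) and ((z of blade2 in the frame of rack between 0.03 and 0.042 m and horizontal distance between blade2 and rack below 0.09 m) or (horizontal distance between blade2 and block1_notch below 0.009 m and z of blade2 in the frame of block1_notch below 0.003 m and angle between the x axis of blade2 and the y axis of block1_notch, either way round below 0.12 rad) or (horizontal distance between blade2 and block2_notch below 0.009 m and z of blade2 in the frame of block2_notch below 0.003 m and angle between the x axis of blade2 and the y axis of block2_notch, either way round below 0.12 rad) or (horizontal distance between blade2 and block3_notch below 0.009 m and z of blade2 in the frame of block3_notch below 0.003 m and angle between the x axis of blade2 and the y axis of block3_notch, either way round below 0.12 rad) or (horizontal distance between blade2 and block4_notch below 0.009 m and z of blade2 in the frame of block4_notch below 0.003 m and angle between the x axis of blade2 and the y axis of block4_notch, either way round below 0.12 rad)) and ((z of blade3 in the frame of rack between 0.03 and 0.042 m and horizontal distance between blade3 and rack below 0.09 m) or (horizontal distance between blade3 and block1_notch below 0.009 m and z of blade3 in the frame of block1_notch below 0.003 m and angle between the x axis of blade3 and the y axis of block1_notch, either way round below 0.12 rad) or (horizontal distance between blade3 and block2_notch below 0.009 m and z of blade3 in the frame of block2_notch below 0.003 m and angle between the x axis of blade3 and the y axis of block2_notch, either way round below 0.12 rad) or (horizontal distance between blade3 and block3_notch below 0.009 m and z of blade3 in the frame of block3_notch below 0.003 m and angle between the x axis of blade3 and the y axis of block3_notch, either way round below 0.12 rad) or (horizontal distance between blade3 and block4_notch below 0.009 m and z of blade3 in the frame of block4_notch below 0.003 m and angle between the x axis of blade3 and the y axis of block4_notch, either way round below 0.12 rad)) and ((z of blade4 in the frame of rack between 0.03 and 0.042 m and horizontal distance between blade4 and rack below 0.09 m) or (horizontal distance between blade4 and block1_notch below 0.009 m and z of blade4 in the frame of block1_notch below 0.003 m and angle between the x axis of blade4 and the y axis of block1_notch, either way round below 0.12 rad) or (horizontal distance between blade4 and block2_notch below 0.009 m and z of blade4 in the frame of block2_notch below 0.003 m and angle between the x axis of blade4 and the y axis of block2_notch, either way round below 0.12 rad) or (horizontal distance between blade4 and block3_notch below 0.009 m and z of blade4 in the frame of block3_notch below 0.003 m and angle between the x axis of blade4 and the y axis of block3_notch, either way round below 0.12 rad) or (horizontal distance between blade4 and block4_notch below 0.009 m and z of blade4 in the frame of block4_notch below 0.003 m and angle between the x axis of blade4 and the y axis of block4_notch, either way round below 0.12 rad)) and linear speed of each of block1, block2, block3, block4 below 0.02 m/s); the robot touches nothing.
It fails at once if the glue is disturbed (moved over 3 cm) (distance of glue from where it was at the start of the episode above 0.03 m).
It fails at once if the tape is disturbed (moved over 3 cm) (distance of tape from where it was at the start of the episode above 0.03 m).
It fails at once if the router is disturbed (moved over 3 cm) (distance of router from where it was at the start of the episode above 0.03 m).
Of block1, block2, block3, block4 only 2 to 4 are there at a start; the rules pass over those that are not, and their reading is None.
At some moment in a run one of rack may be knocked a few centimetres aside while the robot is not near it.
Once in a run the grip may slacken for a moment while it holds something.
It also fails if it takes over 210 s, if anything falls off the work surface, if the arm or the gripper's body presses on something with over 40 N, if the wrist force passes 120 N, or if a joint passes its speed limit or range.

## Working session

There is one attempt and no reset: what is moved stays moved. The work goes in short steps, each a Python script; the robot and the scene stay as the last script left them, time stands still between calls to the robot, and variables do not carry over. Pictures are saved under pics/ and viewed, at most 14 in all, crops included, and the job is handed in when it is done.

```bash
mkdir -p pics
cat > h.py <<'E'
import numpy as np, cv2
from cell import arm, status, imaging
from scipy.spatial.transform import Rotation as R
def snap(n):
    return imaging.snapshot(n)
def save(im,fn): cv2.imwrite('pics/'+fn,cv2.cvtColor(im,cv2.COLOR_RGB2BGR))
def undist(s,uv):
    K=s['intrinsics']; uv=np.atleast_2d(np.asarray(uv,float))
    d=(uv-[K[0,2],K[1,2]])/[K[0,0],K[1,1]]; x=d.copy()
    for _ in range(20): x=d/(1+s['k1']*(x**2).sum(1,keepdims=True))
    return x
def cam(s):
    T=np.linalg.inv(s['world_to_cam']); return T
def toplane(s,uv,z):
    x=undist(s,uv); T=cam(s)
    d=np.c_[x[:,0],-x[:,1],-np.ones(len(x))]@T[:3,:3].T; o=T[:3,3]
    return o+d*((z-o[2])/d[:,2])[:,None]
def cloud(s):
    h,w=s['depth'].shape; v,u=np.mgrid[:h,:w]
    x=undist(s,np.c_[u.ravel(),v.ravel()]); z=s['depth'].ravel()[:,None].astype(float)
    p=np.c_[x[:,:1]*z,-x[:,1:]*z,-z]; T=cam(s)
    return (p@T[:3,:3].T+T[:3,3]).reshape(h,w,3)
def proj(s,P):
    P=np.atleast_2d(P); c=P@s['world_to_cam'][:3,:3].T+s['world_to_cam'][:3,3]
    x=np.c_[c[:,0],-c[:,1]]/-c[:,2:]; x=x*(1+s['k1']*(x**2).sum(1,keepdims=True))
    K=s['intrinsics']; return x*[K[0,0],K[1,1]]+[K[0,2],K[1,2]]
def down(yaw): # tool z down, tool y axis at angle yaw in world xy
    y=np.array([np.cos(yaw),np.sin(yaw),0]); z=np.array([0,0,-1.]); x=np.cross(y,z)
    return R.from_matrix(np.c_[x,y,z]).as_rotvec()
E
python3 - <<'E'
from h import *
for n in('top','scene'):
    s=snap(n); save(s['color'],n+'0.png'); print(n,s['intrinsics'].round(1).tolist(),s['k1'],cam(s).round(3).tolist(),(s['depth']>0).mean())
    np.savez('pics/%s0.npz'%n,**s)
st=status.get_state(); print(st['ee_pos'],R.from_rotvec(st['eef_rot']).as_matrix().round(2),st['t'],st['gripper_width'])
E
```

```text
top [[408.2, 0.0, 321.2], [0.0, 408.2, 201.6], [0.0, 0.0, 1.0]] -0.08477203338854099 [[-0.026, 0.995, -0.099, 0.367], [-1.0, -0.024, 0.013, -0.088], [0.011, 0.1, 0.995, 1.318], [0.0, 0.0, 0.0, 1.0]] 0.99593359375
scene [[373.9, 0.0, 321.7], [0.0, 373.9, 199.3], [0.0, 0.0, 1.0]] -0.06219859448319927 [[-0.773, -0.44, 0.457, 1.02], [0.635, -0.542, 0.551, 0.531], [0.005, 0.716, 0.698, 0.895], [0.0, 0.0, 0.0, 1.0]] 0.99591015625
[0.24325845 0.62946745 0.23864815] [[-0.93  0.36 -0.  ]
 [ 0.36  0.93 -0.  ]
 [ 0.   -0.   -1.  ]] 0.1 0.08544477482030517
```

View pics/top0.png

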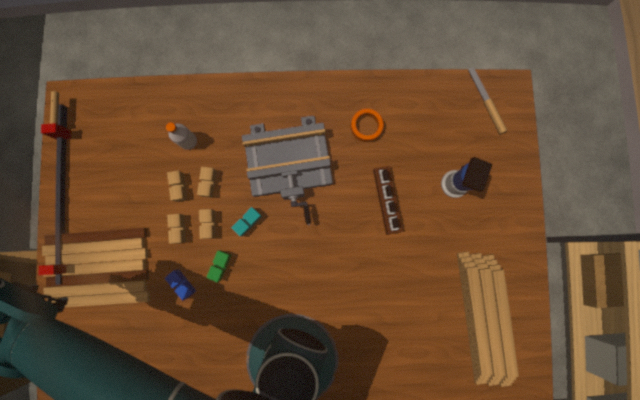

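View pics/scene0.png

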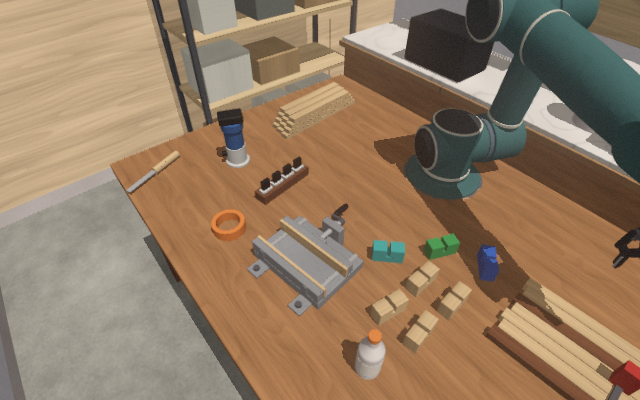

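Top view: four pale notched blocks at (176,185), (206,181), (177,228) and (208,223). The look-alikes are teal (246,221), green (218,266) and blue (180,284); the pale boards at (95,265) and (485,320) are also not blocks. The vise is at (288,160), its knob at (308,214), and the rack with 4 blades at (388,200).

```bash
cat > meas.py <<'E'
from h import *
def fitrect(P):
    (c,(w,h),a)=cv2.minAreaRect((P[:,:2]*1000).astype(np.float32))
    if w<h: w,h,a=h,w,a+90
    return np.array(c)/1000,w,h,((a+90)%180-90)
def comps(m,amin=30):
    n,l,s,c=cv2.connectedComponentsWithStats(m.astype(np.uint8))
    return [(l==i) for i in range(1,n) if s[i,4]>=amin]
def hsv(s): return cv2.cvtColor(s['color'],cv2.COLOR_RGB2HSV)
E
python3 - <<'E'
from meas import *
for n in('top','scene'):
    s=dict(np.load('pics/%s0.npz'%n)); C=cloud(s); H=hsv(s); z=C[...,2]
    ws=(C[...,0]>.2)&(C[...,0]<.85)&(abs(C[...,1])<.5)
    print(n,'table z',np.median(z[ws&(abs(z)<.02)]))
    pale=(H[...,0]>8)&(H[...,0]<30)&(H[...,1]<150)&(H[...,2]>110)
    for name,m in (('pale',ws&pale&(z>.035)&(z<.085)),('dark',ws&(H[...,2]<60)&(z>.03)&(z<.12))):
        for c in comps(m,25):
            P=C[c]; zt=np.percentile(P[:,2],90); Q=P[P[:,2]>zt-.012]
            v,u=np.where(c); print(name,'px',int(u.mean()),int(v.mean()),'n',c.sum(),'z',zt.round(4),'rect',[np.round(x,3).tolist() for x in fitrect(Q)])
s=dict(np.load('pics/top0.npz'))
im=cv2.resize(s['color'][95:250,150:420],None,fx=2.9,fy=2.9,interpolation=cv2.INTER_CUBIC); save(im,'c1.png')
E
```

```text
top table z 0.00040778085922588136
pale px 283 135 n 370 z 0.0752 rect [[0.703, 0.009], 259.876, 15.272, -82.911]
pale px 253 151 n 31 z 0.04 rect [[0.66, 0.107], 32.583, 15.822, -2.56]
pale px 288 163 n 382 z 0.0745 rect [[0.611, -0.005], 258.92, 16.351, -82.264]
pale px 205 173 n 145 z 0.0536 rect [[0.593, 0.257], 39.026, 37.277, -9.548]
pale px 173 177 n 135 z 0.0534 rect [[0.582, 0.361], 37.849, 37.6, -79.67]
pale px 322 176 n 34 z 0.0396 rect [[0.575, -0.11], 42.735, 14.763, 6.629]
pale px 382 177 n 33 z 0.0441 rect [[0.569, -0.3], 43.299, 17.591, 29.63]
pale px 289 181 n 32 z 0.07 rect [[0.557, -0.008], 35.01, 9.897, 0.122]
pale px 203 188 n 147 z 0.0541 rect [[0.544, 0.265], 40.552, 37.7, -9.524]
pale px 385 192 n 39 z 0.0442 rect [[0.518, -0.307], 42.369, 21.517, 25.947]
pale px 175 192 n 147 z 0.0534 rect [[0.534, 0.354], 40.735, 35.931, 4.495]
pale px 388 207 n 40 z 0.0466 rect [[0.471, -0.318], 43.948, 19.074, 16.496]
pale px 205 215 n 144 z 0.0536 rect [[0.459, 0.26], 38.321, 35.228, 3.569]
pale px 173 220 n 145 z 0.0534 rect [[0.446, 0.36], 40.532, 37.561, 1.634]
pale px
[... 992 characters left out ...]
8.344, 89.696]
pale px 422 274 n 461 z 0.0532 rect [[0.436, 0.26], 93.547, 39.372, 1.808]
pale px 455 297 n 477 z 0.0524 rect [[0.423, 0.36], 92.315, 36.425, 4.184]
pale px 389 303 n 552 z 0.0527 rect [[0.568, 0.263], 92.554, 40.394, -7.898]
pale px 421 328 n 613 z 0.053 rect [[0.558, 0.359], 94.307, 39.511, 8.653]
pale px 367 366 n 239 z 0.0805 rect [[0.729, 0.342], 58.673, 25.545, -60.871]
dark px 296 162 n 44 z 0.0767 rect [[0.425, -0.323], 28.001, 6.937, -2.298]
dark px 286 169 n 53 z 0.0774 rect [[0.476, -0.316], 27.279, 10.585, 11.906]
dark px 276 176 n 60 z 0.0799 rect [[0.526, -0.307], 29.279, 10.675, 10.434]
dark px 265 183 n 70 z 0.0793 rect [[0.576, -0.299], 28.935, 12.734, 9.385]
```

View pics/c1.png

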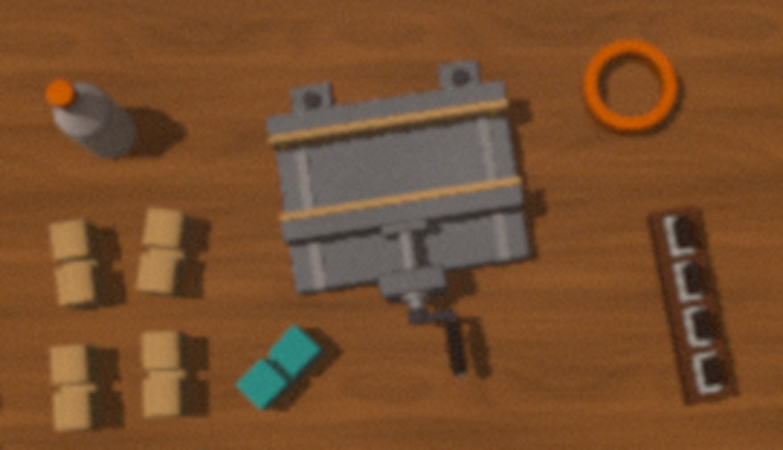

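The crop confirms the four pale blocks, the vise with the knob on its -y side, and four blades in the rack. Next I refine the vise and knob, then start cranking.

```bash
cat >> meas.py <<'E'
def vise(s,verbose=False):
    C=cloud(s); H=hsv(s); z=C[...,2]; out=[]
    pale=(H[...,0]>8)&(H[...,0]<30)&(H[...,1]>70)&(H[...,2]>110)&(z>.066)&(z<.08)&(abs(C[...,1])<.16)&(C[...,0]>.55)&(C[...,0]<.78)
    for c in comps(pale,100):
        P=C[c][:,:2]; m=P.mean(0); d=np.linalg.svd(P-m,full_matrices=False)[2][0]
        if d[1]<0:d=-d
        r=fitrect(P); out.append((r[0],np.degrees(np.arctan2(d[1],d[0]))-90,r[1],r[2],C[c][:,2].mean()))
    return out
E
python3 - <<'E'
from meas import *
for n in('top','scene'):
    s=dict(np.load('pics/%s0.npz'%n)); print(n)
    for o in vise(s): print([np.round(x,4).tolist() for x in o])
    C=cloud(s);H=hsv(s);z=C[...,2]
    m=(H[...,2]<70)&(z>.02)&(C[...,0]>.41)&(C[...,0]<.5)&(C[...,1]<-.03)&(C[...,1]>-.09)
    for c in comps(m,25): 
        P=C[c]; print('knob',fitrect(P),np.percentile(P[:,2],[10,50,90,98]).round(4), P.mean(0).round(4))
E
```

```text
top
[[0.7015, 0.009], 7.5248, 259.876, 13.1324, 0.072]
[[0.6133, -0.0032], 7.5676, 261.025, 10.8827, 0.0718]
knob (array([ 0.46120523, -0.05694259]), 66.36405944824219, 26.570375442504883, 23.882526397705078) [0.0594 0.0637 0.0668 0.0694] [ 0.4622 -0.0561  0.0634]
scene
[[0.6155, -0.0013], 7.7934, 259.811, 12.2623, 0.0716]
[[0.7009, 0.0117], 7.5951, 257.7797, 9.2166, 0.0722]
knob (array([ 0.45601413, -0.05526944]), 53.502410888671875, 14.166362762451172, 13.637470245361328) [0.0596 0.0627 0.0656 0.0671] [ 0.457  -0.0539  0.0625]
```

```bash
cat >> meas.py <<'E'
YV=np.radians(7.6); OV=np.array([.6373,.0018])
ex=np.array([np.cos(YV),np.sin(YV)]); ey=np.array([-ex[1],ex[0]])
def W(x,y,z): p=OV+x*ex+y*ey; return np.array([p[0],p[1],z])
KX=-.166 # knob x rel. jaw x
def knob(phi): # phi deg
    jx=-.010-.012*phi/360
    return W(jx+KX,.035*np.sin(np.radians(phi)),.060+.035*np.cos(np.radians(phi)))
DZ=.007; DX=-.004
def kt(phi,up=0): p=knob(phi); p[2]+=up-DZ; p[:2]+=DX*ex; return p
def near(pos,yaw):
    q=np.array(status.get_state()['q']); best=None
    for k in(0,np.pi,-np.pi):
        a=arm.solve_ik(pos,down(yaw+k))
        if a is not None and (best is None or np.abs(np.array(a)-q).max()<best[0]): best=(np.abs(np.array(a)-q).max(),yaw+k,a)
    return best
E
python3 - <<'E'
from meas import *
print(knob(266))
b=near(kt(266,.13),YV+np.pi/2); print(b)
if b:
    rot=down(b[1]); arm.movep(kt(266,.13),rot); arm.movel(kt(266),speed=.15); f0=status.get_state()['ft_force']; arm.grab(); st=status.get_state(); print(st['gripper_width'],st['ft_force'],f0,st['t'])
E
```

```text
[ 0.45867498 -0.05725783  0.05755852]
(np.float64(1.346300780383488), np.float64(4.8450340035362585), array([-1.82068409e-01, -3.52678966e-01,  1.96445990e+00, -8.88178420e-16,
        1.52981172e+00,  1.25608289e+00]))
0.01704586254213506 [  0.67105585 -11.73531576  -0.62684765] [-0.36153463 -0.00797872 -0.01024403] 4.3
```

```bash
cat > crank.py <<'E'
from meas import *
def crank(p0,p1,step=20,speed=.14,stop=None,log=6):
    n=max(1,int(np.ceil(abs(p1-p0)/step))); F=[]
    for i,p in enumerate(np.linspace(p0,p1,n+1)[1:]):
        arm.movel(kt(p),speed=speed); st=status.get_state(); f=np.array(st['ft_force']); F.append(np.linalg.norm(f))
        if i%log==0: print(int(p),f.round(0),round(st['gripper_width'],4),round(st['t'],1))
        if st['gripper_width']<.012 : print('lost',p); return p
        if F[-1]>60 or (stop and F[-1]>stop): print('stop',p,f); return p
    return p1
E
python3 - <<'E'
from crank import *
print(crank(266,450)); s=snap('scene'); save(s['color'],'s1.png'); print([np.round(o[0],4).tolist() for o in vise(snap('top'))],status.get_state()['t'])
E
```

```text
284 [ -5. -17.   8.] 0.0168 4.5
394 [-7.  7.  7.] 0.0168 6.0
450
[[0.701, 0.009], [0.6077, -0.0036]] 6.9
```

Run:
```python
from crank import *
p=crank(450,1080,step=22); st=status.get_state(); print(p,st['t'],st['gripper_width'])
if p==1080:
    arm.open_jaws(); arm.movel(kt(1080,.09),speed=.25)
    for n in('top','scene'):
        s=snap(n); np.savez('pics/%s1.npz'%n,**s); print([np.round(o[0],4).tolist() for o in vise(s)])
    save(s['color'],'s2.png')
    print(status.get_state()['t'])
```

```text
471 [ -3. -20.   2.] 0.0172 7.2
602 [-5. -3.  4.] 0.017 8.7
732 [-17.   3.  21.] 0.0168 10.2
862 [-12. -19.  15.] 0.0165 11.7
993 [ -6. -12.   4.] 0.0163 13.2
1080 14.15 0.016928191677366287
[[0.7016, 0.009], [0.586, -0.0063]]
[[0.5879, -0.0049], [0.701, 0.0114]]
15.425
```

View pics/s2.png

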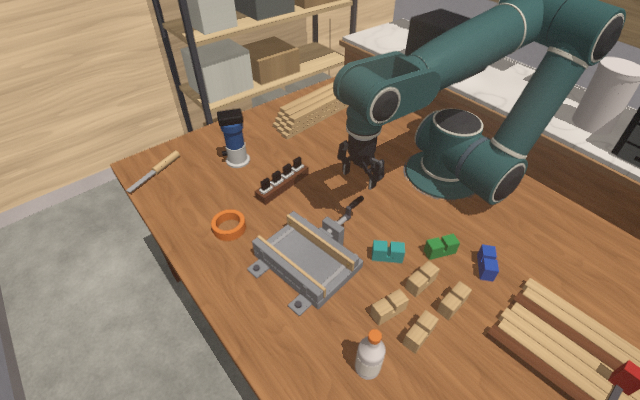

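```bash
cat > pick.py <<'E'
from meas import *
OX=.007
def go(pos,yaw):
    b=near(pos,yaw); assert b is not None,(pos,yaw)
    arm.movep(pos,down(b[1])); return b[1]
def blocks(s):
    C=cloud(s);H=hsv(s);z=C[...,2]
    pale=(H[...,0]>8)&(H[...,0]<30)&(H[...,1]>60)&(H[...,2]>110)&(z>.046)&(z<.058)&(C[...,1]>.2)&(C[...,1]<.45)&(C[...,0]>.35)&(C[...,0]<.65)
    return [(C[c][:,:2].mean(0),c.sum()) for c in comps(pale,60)]
def place_block(c,th,vy):
    z0=.020; p=np.r_[c,.14]
    y=go(p,np.pi/2+np.radians(th)); arm.movel(np.r_[c,z0],speed=.25); arm.grab()
    w0=status.get_state()['gripper_width']
    arm.movel(np.r_[c,.15],speed=.25); w1=status.get_state()['gripper_width']
    t=W(OX,vy,.15); go(t,np.pi/2+YV); 
    arm.movel(W(OX,vy,.034+z0+.012),speed=.25); w2=status.get_state()['gripper_width']
    arm.movel(W(OX,vy,.034+z0+.0005),speed=.08); f=status.get_state()['ft_force']
    arm.open_jaws(); arm.movel(W(OX,vy,.15),speed=.3)
    print('w',w0,w1,w2,'f',np.round(f,1),'t',status.get_state()['t'])
def invise(s,z0=.077,z1=.09):
    C=cloud(s);H=hsv(s);z=C[...,2]; d=C[...,:2]-OV; x=d@ex; y=d@ey
    m=(H[...,0]>8)&(H[...,0]<30)&(H[...,1]>60)&(H[...,2]>100)&(z>z0)&(z<z1)&(x>-.06)&(x<.075)&(abs(y)<.15)
    for c in comps(m,25):
        P=np.c_[x[c],y[c]]; r=fitrect(P); print('  half',np.round(r[0],4),np.round(r[1:],1),'z',np.median(z[c]).round(4),c.sum())
E
python3 - <<'E'
from pick import *
place_block(np.array([.435,.260]),1,-.115)
for n in('top','scene'):
    print(n); s=snap(n); invise(s); print(blocks(s))
save(s['color'],'s3.png')
E
```

```text
w 0.037116114125365356 0.03725560489404392 0.037069530221284605 f [ 0.3 -0.5 -1.7] t 21.725
top
  half [-0.0183 -0.1153] [40.5 13.7 79. ] z 0.0845 40
[(array([0.59353088, 0.25707406]), np.int64(141)), (array([0.58416493, 0.36047937]), np.int64(135)), (array([0.5435852 , 0.26429241]), np.int64(144)), (array([0.53410232, 0.3537182 ]), np.int64(141)), (array([0.44590873, 0.35962463]), np.int64(145)), (array([0.39560691, 0.35589358]), np.int64(148))]
scene
  half [-0.0168 -0.1122] [41.8 39.1 -1.9] z 0.0841 146
  half [ 0.0334 -0.1131] [44.2 39.7 -3.3] z 0.0841 178
[(array([0.39947186, 0.35798058]), np.int64(191)), (array([0.54453422, 0.26664778]), np.int64(224)), (array([0.44889025, 0.36172116]), np.int64(211)), (array([0.59423762, 0.25999267]), np.int64(243)), (array([0.53525952, 0.35655352]), np.int64(250)), (array([0.58461145, 0.36305765]), np.int64(279))]
```

View pics/s3.png

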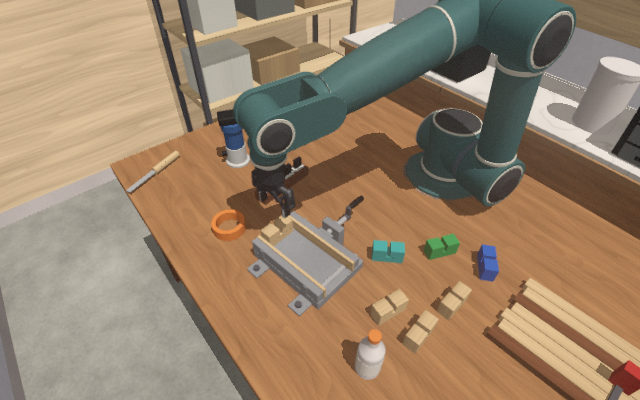

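The first block (seen at (275,235) in the scene view) stands on the bed at the -y end, top at 84 mm as expected. Continuing with the others.

Run:
```python
from pick import *
for c,th,vy in (([.5685,.262],-8.5,-.037),([.422,.3585],3.8,.039),([.5585,.358],8.3,.116)):
    place_block(np.array(c),th,vy)
    st=status.get_state()
arm.movep([.40,.25,.25],down(np.pi/2))
for n in('top','scene'):
    print(n); s=snap(n); invise(s); print(blocks(s)); np.savez('pics/%s2.npz'%n,**s)
    if n=='top': save(cv2.resize(s['color'][100:250,160:420],None,fx=3,fy=3),'c2.png')
print(status.get_state()['t'])
```

```text
w 0.03695202532068943 0.0372169830477729 0.036917269998697766 f [ 0.2 -0.1 -1.4] t 28.0167
w 0.03709854683977206 0.03701317440372868 0.03742717028518428 f [ 0.2  0.5 -0.9] t 34.6917
w 0.03704828761173325 0.03733019910615218 0.03723053720040449 f [ 0.  -0.4 -1.9] t 40.5
top
  half [ 0.0315 -0.1155] [41.5 37.8  0.5] z 0.084 158
  half [ 0.0327 -0.0373] [42.3 37.6 -0. ] z 0.0839 160
  half [0.0317 0.039 ] [41.2 38.6  0.3] z 0.0846 160
  half [0.0324 0.1162] [41.3 38.5  0.1] z 0.0842 165
  half [-0.0182 -0.1154] [41.7 37.8 -0.3] z 0.0841 162
  half [-0.0187 -0.0375] [40.7 37.9 -0. ] z 0.0839 159
  half [-0.0183  0.0385] [41.1 37.7 -0.5] z 0.0842 160
  half [-0.0182  0.116 ] [40.7 39.6  0.5] z 0.0841 163
[]
scene
  half [-0.0169 -0.1134] [42.  41.5  0.3] z 0.0843 164
  half [ 0.0333 -0.1152] [43.7 42.3  0.6] z 0.0839 172
  half [-0.0167 -0.0352] [42.8 40.3  0.5] z 0.0843 177
  half [ 0.0338 -0.0351] [41.6 40.2 -0.6] z 0.084 187
  half [-0.0167  0.0408] [42.  39.2 -1. ] z 0.0842 190
  half [0.0341 0.0403] [42.  40.9  1.5] z 0.084 204
  half [-0.017   0.1177] [41.8 39.6 -0.3] z 0.0839 209
  half [0.0328 0.1175] [42.7 39.4 -1.5] z 0.0836 222
[]
42.8583
```

View pics/c2.png

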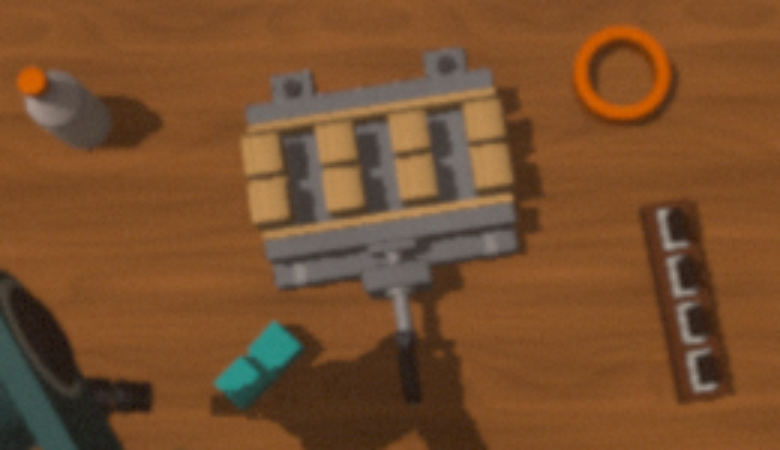

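All four blocks stand square on the bed at vise x ≈ 7 mm, tops at 84 mm. Now the blades, re-measuring the rack before each pick.

```bash
cat > blade.py <<'E'
from pick import *
def grips(s):
    C=cloud(s);H=hsv(s);z=C[...,2]
    m=(H[...,2]<75)&(z>.071)&(z<.086)&(C[...,1]<-.18)&(C[...,1]>-.45)&(C[...,0]>.3)&(C[...,0]<.72)
    o=[]
    for c in comps(m,15):
        # top face of the grip: cast its pixels onto the plane z=.078
        v,u=np.where(c); P=toplane(s,np.c_[u,v],.078); o.append(np.r_[P[:,:2].mean(0),np.median(z[c]),c.sum()])
    return np.array(sorted(o,key=lambda a:-a[0]))
def rackrect(s):
    C=cloud(s);H=hsv(s);z=C[...,2]
    m=(z>.026)&(z<.05)&(C[...,1]<-.18)&(C[...,1]>-.45)&(C[...,0]>.3)&(C[...,0]<.72)
    c=max(comps(m,50),key=lambda a:a.sum()); return fitrect(C[c])
E
python3 - <<'E'
from blade import *
for n in('top','scene'):
    s=dict(np.load('pics/%s2.npz'%n)); print(n); print(grips(s).round(4)); print(rackrect(s))
E
```

```text
top
[[ 0.5722 -0.3061  0.0773 46.    ]
 [ 0.5215 -0.3147  0.0778 46.    ]
 [ 0.4703 -0.3227  0.0782 45.    ]
 [ 0.4211 -0.3285  0.0776 36.    ]]
(array([ 0.49706927, -0.31929669]), 215.195556640625, 52.03929138183594, 9.316327095031738)
scene
[[ 0.576  -0.2994  0.077  34.    ]
 [ 0.527  -0.3079  0.077  31.    ]
 [ 0.4773 -0.3156  0.0771 30.    ]
 [ 0.4258 -0.3238  0.0763 26.    ]]
(array([ 0.50030414, -0.31357715]), 217.00799560546875, 57.0224723815918, 7.48183536529541)
```

```bash
cat >> blade.py <<'E'
ZG=.055; NX=.0075
def getgrips():
    a=grips(snap('top')); b=grips(snap('scene')); print('top',a[:,:2].round(3).tolist(),'sc',b[:,:2].round(3).tolist())
    return a,b
def blade(c,ryaw,vy,nx=NX,vz=0):
    c=np.asarray(c)
    go(np.r_[c,.15],ryaw+np.pi/2); arm.movel(np.r_[c,ZG],speed=.2); arm.grab(); st=status.get_state(); w0=st['gripper_width']
    print('grab',round(w0,4),np.round(st['ft_force'],1))
    arm.movel(np.r_[c,.17],speed=.2); w1=status.get_state()['gripper_width']
    go(W(nx,vy,.17),YV); arm.movel(W(nx,vy,ZG+.05+.026),speed=.2); st=status.get_state(); print('above',round(w1,4),round(st['gripper_width'],4),np.round(st['ft_force'],1))
    for dz in np.r_[np.arange(.022,.0,-.004),.001,0,-.001,-.002]:
        arm.movel(W(nx,vy,ZG+.05+dz),speed=.06); st=status.get_state(); f=np.array(st['ft_force'])
        if f[2]>15 or np.linalg.norm(f)>25: break
    print('end dz',round(dz,4),f.round(1),round(st['gripper_width'],4)); return dz,f
def rel(vy,nx=NX):
    arm.open_jaws(); p=np.array(status.get_state()['ee_pos']); p[2]=.19; arm.movel(p,speed=.3)
E
python3 - <<'E'
from blade import *
dz,f=blade([.574,-.303],np.radians(8.9),-.115)
print(status.get_state()['t'])
s=snap('scene'); save(cv2.resize(s['color'][120:320,180:440],None,fx=3,fy=3),'c3.png')
E
```

```text
grab 0.013 [ 1.2 -4.1  3. ]
above 0.0131 0.013 [ 0.2  0.5 -0. ]
end dz -0.002 [-10.1   1.2  19.8] 0.0129
51.4833
```

View pics/c3.png

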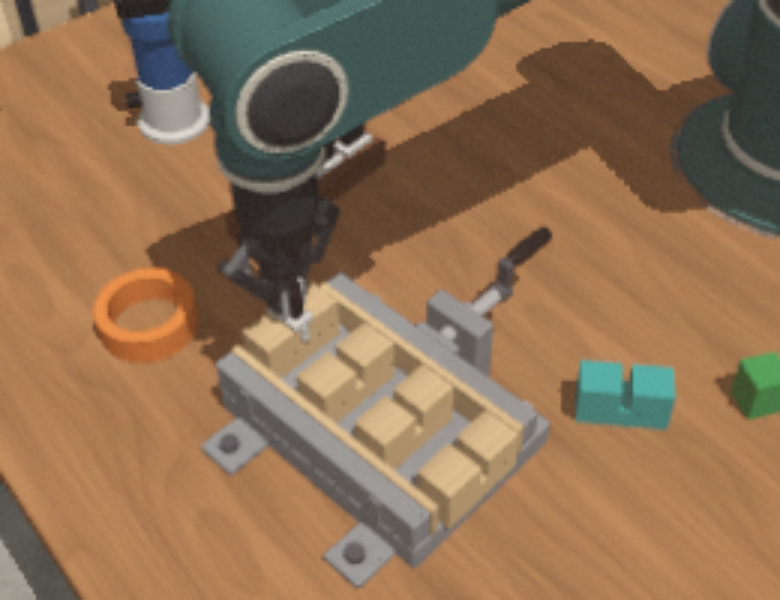

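The blade is in the notch at crop pixel (300,318), shoulder down on the wood. Releasing, verifying its height, and doing the next.

```bash
cat >> blade.py <<'E'
def seated(s):
    C=cloud(s);H=hsv(s);z=C[...,2]; d=C[...,:2]-OV; x=d@ex; y=d@ey
    m=(H[...,2]<75)&(z>.118)&(z<.16)&(x>-.04)&(x<.06)&(abs(y)<.15)
    for c in comps(m,12):
        v,u=np.where(c); zt=np.median(z[c]); P=(toplane(s,np.c_[u,v],zt)[:,:2]-OV); print('  grip',(P@ex).mean().round(4),(P@ey).mean().round(4),'z',zt.round(4),c.sum())
E
python3 - <<'E'
from blade import *
rel(-.115); arm.movep([.47,-.2,.25],down(YV))
s=snap('scene'); seated(s); print(grips(s)[:,:2].round(3).tolist()); invise(s); s=snap('top'); seated(s);print(grips(s)[:,:2].round(3).tolist()); save(cv2.resize(s['color'][100:250,160:420],None,fx=3,fy=3),'c4.png')
print(status.get_state()['t'])
E
```

```text
grip 0.0108 -0.1096 z 0.1272 52
[[0.525, -0.307], [0.477, -0.315], [0.426, -0.324]]
  half [-0.025  -0.1074] [48.3 29.6 61.7] z 0.084 98
  half [ 0.0355 -0.1137] [ 40.9  36.9 -88.3] z 0.084 150
  half [ 0.0088 -0.0355] [91.  41.5 -0.5] z 0.084 355
  half [-0.016   0.0399] [44.1 41.4 -0.8] z 0.0843 192
  half [0.0336 0.0405] [41.2 39.8  2.4] z 0.0839 204
  half [-0.0164  0.1183] [42.5 39.4  0.4] z 0.0838 213
  half [0.0334 0.118 ] [41.8 39.7  0.6] z 0.0838 223
  grip 0.0031 -0.1155 z 0.1267 42Traceback (most recent call last):
  File "<stdin>", line 3, in <module>
IndexError: too many indices for array: array is 1-dimensional, but 2 were indexed
```

```bash
cat >> blade.py <<'E'
VIEW=([.40,.12,.26])
def locate(k):
    arm.movep(VIEW,down(YV+np.pi/2) if False else status.get_state()['eef_rot'])
    a,b=getgrips(); assert len(a)==len(b)==k,(a,b)
    m=(a[:,:2]+b[:,:2])/2; assert np.abs(a[:,:2]-b[:,:2]).max()<.011
    return m,a,b
E
python3 - <<'E'
from blade import *
m,a,b=locate(3); d=m[0]-m[-1]; yaw=np.arctan2(d[1],d[0]); print(m,np.degrees(yaw),status.get_state()['t'])
dz,f=blade(m[0],yaw,-.037,.0068)
rel(0); print(status.get_state()['t'])
E
```

```text
top [[0.521, -0.313], [0.471, -0.321], [0.421, -0.329]] sc [[0.525, -0.307], [0.475, -0.315], [0.426, -0.323]]
[[ 0.52303213 -0.30952394]
 [ 0.47321136 -0.31842411]
 [ 0.42351113 -0.3258872 ]] 9.337041214809044 54.9833
grab 0.0137 [ 2.3 -4.9  2.7]
above 0.0131 0.0131 [ 1.3 -0.6 -0.4]
end dz -0.002 [-5.2  0.2 16.9] 0.0134
63.8
```

Run:
```python
from blade import *
m,a,b=locate(2); d=m[0]-m[-1]; yaw=np.arctan2(d[1],d[0]); print(np.degrees(yaw))
for n in('top','scene'): print(n); seated(snap(n))
assert abs(np.degrees(yaw)-9)<4
dz,f=blade(m[0],yaw,.039,.0065)
if dz<-.0005:
    rel(0); m,a,b=locate(1)
    for n in('top','scene'): print(n); seated(snap(n))
    print(status.get_state()['t'])
```

```text
top [[0.471, -0.32], [0.421, -0.328]] sc [[0.476, -0.313], [0.426, -0.323]]
9.87071569581369
top
  grip 0.0034 -0.1142 z 0.1272 40
  grip 0.0022 -0.0367 z 0.1268 36
scene
  grip 0.011 -0.1099 z 0.1274 52
  grip 0.0099 -0.0321 z 0.1267 60
grab 0.013 [ 0.8 -4.5  2.5]
above 0.0131 0.013 [-0.1  0.5 -0.5]
end dz -0.002 [-3.9 -0.4 15.7] 0.0131
top [[0.42, -0.325]] sc [[0.425, -0.32]]
top
  grip 0.0035 -0.1151 z 0.127 39
  grip 0.0025 -0.037 z 0.1274 36
  grip 0.0027 0.0377 z 0.1277 36
scene
  grip 0.0106 -0.1099 z 0.1268 54
  grip 0.0101 -0.0316 z 0.127 60
  grip 0.0098 0.0431 z 0.1269 65
75.4833
```

Run:
```python
from blade import *
m,a,b=locate(1); print(rackrect(snap('top'))[3],rackrect(snap('scene'))[3])
dz,f=blade(m[0],np.radians(9.2),.1165,.0065)
if dz<-.0005:
    rel(0); arm.movep(VIEW,status.get_state()['eef_rot'])
    for n in('top','scene'): print(n); s=snap(n); seated(s)
    save(cv2.resize(s['color'][120:320,180:440],None,fx=3,fy=3),'c5.png'); print(status.get_state()['t'])
```

```text
top [[0.42, -0.325]] sc [[0.425, -0.319]]
9.823578834533691 8.616791725158691
grab 0.0134 [ 0.2 -4.2  1.3]
above 0.0129 0.0127 [ 0.8 -0.5 -0. ]
end dz -0.002 [-5.4 -0.6 16.9] 0.0131
top
  grip 0.0033 -0.1154 z 0.1266 42
  grip 0.0025 -0.0371 z 0.127 36
  grip 0.0024 0.0366 z 0.1274 37
  grip 0.0026 0.1151 z 0.1267 41
scene
  grip 0.0108 -0.1098 z 0.1274 53
  grip 0.0099 -0.031 z 0.1272 59
  grip 0.01 0.0432 z 0.1274 64
  grip 0.0103 0.1204 z 0.1272 74
86.4
```

View pics/c5.png

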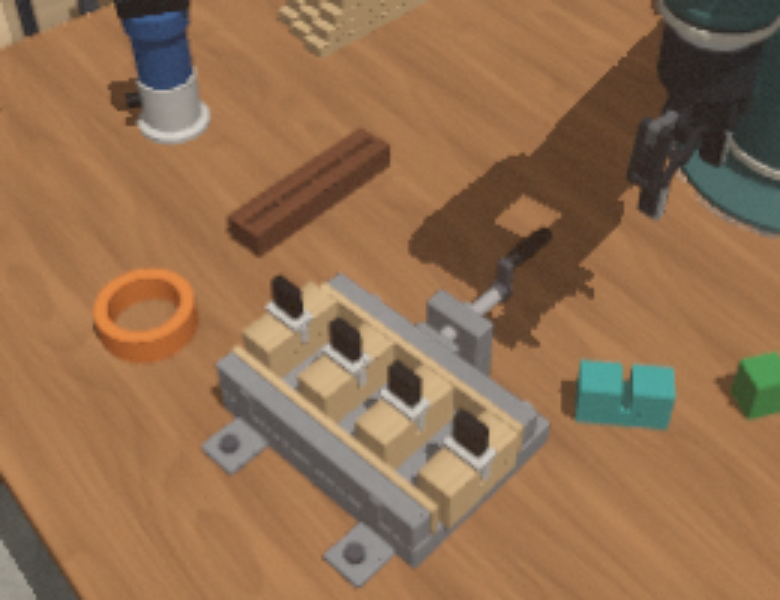

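All four blades are seated (crop pixels (288,300), (346,345), (405,388), (470,437)) and the rack is empty. Cranking shut.

Run:
```python
from crank import *
from pick import go
go(kt(1080,.10),YV+np.pi/2); arm.movel(kt(1080),speed=.2); arm.grab(); st=status.get_state(); print(st['gripper_width'],np.round(st['ft_force'],1))
p=crank(1080,640,step=20,log=4)
if p==640:
    s=snap('scene'); print([np.round(o[0],4).tolist() for o in vise(s)])
print(p,status.get_state()['t'])
```

```text
0.017294278500309623 [-1.6 -2.3  4.6]
1060 [-4. -6.  8.] 0.0169 89.0
980 [  7. -13. -10.] 0.0174 90.0
900 [1. 5. 5.] 0.0172 91.0
820 [ -0. -14.   6.] 0.0169 92.0
740 [ 2. -4.  2.] 0.017 93.0
660 [  1. -17.   2.] 0.0171 94.0
[[0.6817, 0.0113]]
640 94.35
```

Run:
```python
from crank import *
p=640
while p>540:
    p-=4; arm.movel(kt(p),speed=.08); st=status.get_state(); f=np.array(st['ft_force'])
    a=np.radians(p); t=-np.array([*(ey*np.cos(a)),-np.sin(a)]); ft=-f@t  # resistance against closing
    r=np.array([*(ey*np.sin(a)),np.cos(a)])@f
    print(p,'tan',round(ft,1),'rad',round(r,1),'w',round(st['gripper_width'],4))
    if ft>32 or np.linalg.norm(f)>60 or st['gripper_width']<.012: break
print(f,status.get_state()['t'])
```

```text
636 tan -0.6 rad 17.7 w 0.0168
632 tan 1.5 rad 17.8 w 0.0172
628 tan 1.1 rad 16.6 w 0.0165
624 tan 1.3 rad 16.7 w 0.0169
620 tan 0.8 rad 17.6 w 0.0165
616 tan 1.0 rad 17.4 w 0.0167
612 tan 1.8 rad 17.2 w 0.0169
608 tan 1.5 rad 15.3 w 0.0173
604 tan 2.3 rad 15.1 w 0.0169
600 tan 3.5 rad 14.5 w 0.0167
596 tan 11.1 rad 12.0 w 0.0171
592 tan 17.6 rad 11.4 w 0.0167
588 tan 24.1 rad 9.2 w 0.0167
584 tan 31.4 rad 7.7 w 0.0171
580 tan 38.4 rad 5.7 w 0.017
[-10.63207053 -34.81298608  20.36729523] 98.1
```

Contact came at exactly 90 mm and the crank resistance rose to 38 N at the knob. Releasing and checking.

Run:
```python
from blade import *
arm.open_jaws(); p=np.array(status.get_state()['ee_pos']); p[2]=.2; arm.movel(p,speed=.2); arm.movep([.38,.2,.28],status.get_state()['eef_rot'])
for n in('top','scene'):
    print(n); s=snap(n); seated(s); print([[np.round(x,3).tolist() for x in o] for o in vise(s)]); invise(s)
    if n=='top': im=cv2.resize(s['color'][100:230,220:360],None,fx=4,fy=4)
    else: im2=cv2.resize(s['color'][190:320,230:370],None,fx=4,fy=4)
save(cv2.resize(np.hstack([im,im2]),(800,371)),'c6.png'); st=status.get_state(); print(st['t'],st['ft_force'])
```

```text
top
  grip 0.0113 -0.1152 z 0.1283 38
  grip 0.0103 -0.0363 z 0.1281 37
  grip 0.0105 0.0372 z 0.1274 37
  grip 0.0102 0.1154 z 0.1277 36
[[[0.7, 0.009], 7.353, 259.517, 19.531, 0.072], [[0.604, -0.001], 7.597, 263.568, 15.889, 0.072]]
  half [ 0.0476 -0.1155] [ 37.6  30.7 -89.2] z 0.0843 108
  half [ 0.0444 -0.0374] [37.7 31.4 89.2] z 0.0841 112
  half [0.0455 0.0389] [ 38.2  34.2 -89.4] z 0.0843 113
  half [0.043  0.1161] [39.5 33.7 83.5] z 0.084 119
  half [-0.0151 -0.1161] [39.2 36.8 89.6] z 0.0843 143
  half [-0.0154 -0.0376] [ 37.8  33.9 -89.4] z 0.0844 134
  half [-0.0145  0.0384] [37.6 34.5 88.2] z 0.0842 136
  half [-0.0153  0.1158] [ 38.5  35.9 -89. ] z 0.0845 140
scene
  grip 0.0193 -0.1086 z 0.1274 53
  grip 0.0179 -0.0314 z 0.1276 57
  grip 0.0176 0.0432 z 0.1266 65
  grip 0.0172 0.1206 z 0.1272 69
[[[0.682, 0.01], 7.696, 271.619, 49.55, 0.073]]
  half [-0.0104 -0.1139] [41.3 38.4 87.6] z 0.0841 96
  half [ 0.0423 -0.1133] [ 42.5  40.5 -87.4] z 0.0841 158
  half [-0.0121 -0.0349] [40.  35.5 88. ] z 0.084 96
  half [ 0.044  -0.0334] [ 42.5  39.1 -81.1] z 0.0839 173
  half [-0.0122  0.0403] [40.3 34.8 88.7] z 0.0842 104
  half [0.0411 0.0408] [40.9 39.2 -2.3] z 0.084 194
  half [-0.0123  0.118 ] [39.4 35.3 89.2] z 0.084 101
  half [0.0432 0.118 ] [ 39.6  36.3 -88.3] z 0.0838 206
100.925 [ 0.13834628  0.27049786 -0.57737399]
```

View pics/c6.png

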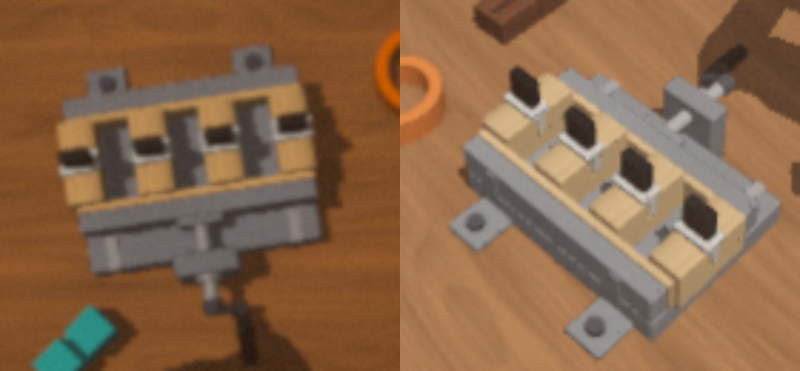

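The picture shows both jaws tight on all four blocks, with the blades seated and square and their grip tops still at 0.128 m.

```bash
python3 -c "
from cell import arm
print(arm.sign_off())"
```

```text
the job is handed in; nothing more can be done
None
```

I clamped all four pale blocks square in the vise, each with a blade seated in its notch, and handed the job in at about 101 s; no verdict came back, and I checked the grip by crank resistance (38 N at the knob) and pictures, not by reading jaw contact forces.

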